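# Clear and hold open the trim-bin flap at the ham counter

## Task

Someone has left the red tin standing on the blue flap of the trim bin: push it with the fingers, upright and without lifting it, along the top of the bin until it stands wholly on the fixed metal deck next to the flap's hinge. Then press the lever's green pad right down with the fingertips so that the lever swings the heavy flap wide open, and finish while holding it down there, so that a bone can be dropped in. Do not touch the flap itself once it is lifting, and leave the pepper mill, ramekin and knife alone.

Things in the scene. Friction and masses are not known exactly. Their poses are not given: they have to be found in the camera images.
- bin: Fixed trim-bin unit: steel box on a black base board, 300 mm (own y) by 235 mm (own x). Origin on the counter, z up. Its level top is at z = 110 mm, x -85 to +85 mm: the blue flap covers y -74 to +78 mm, the hinge line (along x) is at y = +80 mm, the fixed deck covers y +82 to +212 mm, flush with the flap. The lever lies in front (-x), its long end to own -y.
- deck_mid (a point): Middle of the top of the fixed metal deck (bin frame 0, 145, 110 mm), a good place for the tin. Axes as the bin's. At the deck's far end (bin y 206 to 212 mm) is a rim 8 mm high.
- tin: Red round tin with a yellow band and a brass ring, 60 mm diameter, 55 mm tall, about 150 g, loose, at first standing on the closed flap. Origin at the centre of its underside, z up.
- lever (a joint): Swing of the lever in rad: 0 at rest (long end up, sloping 20 degrees), growing as the long end is pressed down, 0.65 at its stop. Steel bar, 200 mm from pivot to middle of pad; 60 mm to the brass roller at the short end, which bears from below on the flap's tab. Nothing latches: released, it comes back.
- lever_pad (a point): Middle of the upper face of the green pad (50 mm along the lever, 40 mm across) at the lever's long end: 192 mm above the counter at rest, 65 mm at the stop, moving on an arc, nearly straight down (some 17 mm drift along the lever). About 8 to 14 N hold it down.
- flap (a joint): Opening of the heavy blue steel flap (170 x 152 x 10 mm, about 2 kg) in rad: 0 shut and flush with the deck, growing as its free edge rises; about 0.82 when the lever is at its stop. It falls shut by itself.
- flap_edge (a point): Middle of the flap's free edge (upper face), 154 mm from the hinge line, on the side away from the deck.
- mill: Dark wooden pepper mill, 54 mm diameter, 130 mm tall, loose; origin at the centre of its underside. Stands near; to be left alone.
- ramekin: Small white ceramic bowl, 76 mm diameter, 42 mm tall, loose; origin at the centre of its underside. Stands near; to be left alone.
- knife: Ham knife lying flat near the bin's front, loose: black handle 120 x 18 x 16 mm with a red band, centred on the origin (underside), and a steel blade reaching 225 mm from the origin along its own -y. To be left alone.
- lever_pivot (a point): The lever's pivot, bin frame (-107, -20, 112.5) mm, in a yoke 38 mm wide whose top is 127 mm above the counter. The lever swings in the upright plane bin x = -107 mm; its long end reaches past the box over the bare counter.
Things that resemble listed ones, but are neither listed nor needed, are in the scene too. Several things have the shape of the tin; the one meant has the colours described above.

How it is judged:
By the outcome, as a careful person would: the job done as asked, in the order asked, and still so for the second after the job is handed in, while the arm keeps its last pose, push and grip.
It also fails if it takes over 54 s, if anything falls off the work surface, if the arm or the gripper's body presses on something with over 40 N, if the wrist force passes 120 N, or if a joint passes its speed limit or range.

## Robot

A 6-joint arm with a two-finger parallel gripper is mounted at the origin on the work surface. World frame = base frame: x ahead of the robot, y to its left, z up, the work surface at z = 0. Lengths are in m, angles in rad, forces in N, time in s.
With the tool pointing down it reaches from about 0.35 to 0.95 m from the base axis. Payload 17.4 kg.
Tool frame: the origin (TCP) lies midway between the tips of the shut fingers; the grasp point (between the pads) lies 19 mm behind it; z points along the fingers, y is the line along which they close (so a half turn about z gives the same grasp; the last joint's range is limited). The gripper opens to 93 mm and grips with 3 to 60 N. Pads are 15 mm wide; open, the fingers measure 128 mm over their backs; the gripper's body (75 mm by 188 mm) begins 65 mm behind the grasp point.
Start: joints at [-0.038, 0.116, 1.442, -0, 1.584, -0.038], TCP at [0.675, -0, 0.219] pointing down, gripper open.
Joint ranges: [-2.83, 2.83], [-0.83, 2.19], [0.07, 2.5], [-1.14, 4.28], [0.01, 3], [-2.97, 2.97]. Speed limits (rad/s): [1.89, 1.89, 2.22, 3.14, 3.14, 3.14].

## Interface

Orientations are given as a unit quaternion [w, x, y, z].
In Python, from cell import ctrl gives the robot as it stands. The module is installed in compiled form; this text tells all that it offers.
- The arm moves only by the tool drive_tool, never from a script. Its arguments are lists of equal length, an entry for each row: "fingers": the gripper's target within -1 to 1 (shut at 1, half-way at 0, fully open at -1); "travel": the shift along the world's x, y, z in cm, a list of three; "roll": the turn about the world's z in degrees. In form: {"fingers": [fingers, ...], "travel": [[tx, ty, tz], ...], "roll": [roll, ...]}. A call has 1 to 20 rows; each row shifts and turns the commanded pose from where the row before left it; what a row does not reach is not made up. A row lasts 1/8 s, in which the tool goes at most 62.5 mm and 10.7 degrees, less where a joint would pass 70% of its speed; a pose out of reach is approached as far as the arm can. A call is refused whole if a number of a shift passes 6.25 or a number of a turn 10.7, either way. A call with a gripper value outside its range is refused whole. The fingers move at their own pace and stop on an object; "squeeze" is the grip in N (left out, the last holds). Time passes only in rows, so rows that do not move let the fingers close. It gives the time, the measured TCP pose, the force, the opening and the grip force at its end, in the units of the state.
- ctrl.get_state(): the state, without advancing time (a new reading comes with each control period).
- ctrl.get_image(name): name is "scene" or "side" or "wrist"; returns (picture, depth): 420x560x3 uint8, red, green, blue; 420x560 float32, m along the optical axis (not along the pixel's ray), 0 where there is no reading.
- ctrl.calibration(name): a dict with "fx", "fy", "cx", "cy" (pixels), "R" (3x3) and "t" (3): a world point X has camera coordinates R X + t. Camera axes: x right, y down, z forward; pixel columns grow to the right and rows downward; lengths in m; the calibration is good to about 2 mm. A picture is of the moment at which its call begins: read the wrist's pose just before it. calibration takes no time and is no camera call; for the wrist camera it gives the pose at the moment of the call.
- ctrl.finish_job(): hands the job in; it is judged then, once.
The state is a dict: "clock": time; "joint_pos": joint angles; "qvel": joint speeds; "effort": joint torques, N m; "tool_pos": TCP position; "ee_rot": TCP orientation; "contact_force": force on the tool from outside, world axes, zero at the start; "torque": the same for the moment, N m; "gripper_width": finger opening in m; "finger_force": force on a finger pad.
Only numpy, scipy, OpenCV 4.12 (cv2) and the standard library are available. Lean on these libraries where they do the work, as an engineer would, in place of code of your own. Each camera call takes 0.05 s, during which the arm holds its last target. There are 200 camera calls.

## Working session

There is one attempt and no reset: what is moved stays moved. The work goes in short steps, Python scripts to look and compute and a tool call to move; the robot and the scene stay as the last step left them, time stands still between calls to the robot, and variables do not carry over. Pictures are saved under pics/ and viewed, at most 10 in all, crops included, and the job is handed in when it is done.

Besides the shell and the picture viewer there is one more tool, called after "Emit:" as name(argument=value, ...), one argument or row to a line, values as JSON. drive_tool: Moves the arm, as the interface text tells. Its arguments: {"type":"object","properties":{"fingers":{"type":"array"},"travel":{"type":"array"},"roll":{"type":"array"},"squeeze":{"type":"number"}},"required":["fingers","travel","roll"]}

```bash
mkdir -p pics
cat > h.py <<'E'
import numpy as np, cv2
from cell import ctrl
def grab(n,tag):
    c=ctrl.calibration(n); im,d=ctrl.get_image(n)
    cv2.imwrite(f'pics/{tag}.png',im[:,:,::-1]); np.savez(f'pics/{tag}.npz',d=d,im=im,**{k:np.array(v) for k,v in c.items()})
def px(tag,u,v,z=None):
    f=np.load(f'pics/{tag}.npz'); R,t=f['R'],f['t']
    r=np.array([(u-f['cx'])/f['fx'],(v-f['cy'])/f['fy'],1.])
    if z is None:
        p=f['d'][int(v)-1:int(v)+2,int(u)-1:int(u)+2]; s=np.median(p)
    else:
        o=-R.T@t; w=R.T@r; s=(z-o[2])/w[2]
    return R.T@(r*s-t)
E
python3 -c "
from h import *
grab('scene','s1');grab('side','d1')
a=np.hstack([cv2.imread('pics/s1.png'),cv2.imread('pics/d1.png')])
print(ctrl.get_state())"
```

```text
{'clock': 0.1, 'joint_pos': array([-3.78102411e-02,  1.16438017e-01,  1.44220300e+00, -2.32426465e-06,
        1.58401043e+00, -3.78011762e-02]), 'qvel': array([-0.00022717, -0.00235079, -0.00168425, -0.00072144,  0.00193242,
        0.00010136]), 'effort': array([ 3.09313356e-03, -7.22894382e+01, -6.23865938e+01,  7.81798759e-02,
        2.28431396e-02, -1.37065126e-04]), 'tool_pos': array([ 6.74811095e-01, -9.40068565e-06,  2.17976194e-01]), 'ee_rot': array([-3.87430591e-04,  7.07109897e-01,  7.07103467e-01, -3.60775203e-04]), 'contact_force': array([ 0.19694337, -0.12224693, -0.4600366 ]), 'torque': array([-0.02275888, -0.01434464,  0.0149373 ]), 'finger_force': 0.0, 'gripper_width': 0.093224770133322}
```

View pics/s1.png

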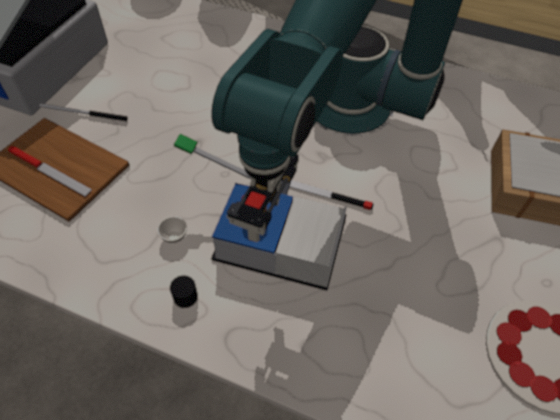

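View pics/d1.png

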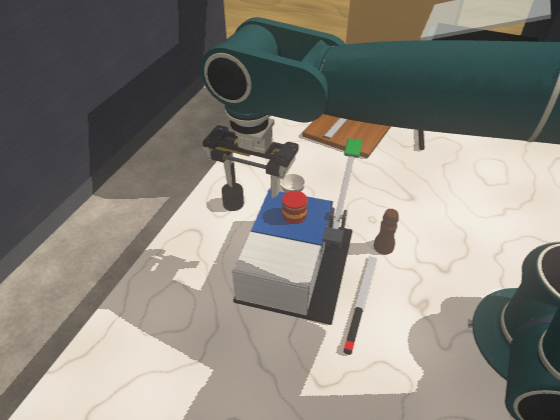

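```bash
python3 -c "
from h import *
a=cv2.imread('pics/d1.png')[135:335,215:415]
b=cv2.imread('pics/s1.png')[120:320,160:390]
cv2.imwrite('pics/c1.png',cv2.resize(a,None,fx=3,fy=3,interpolation=cv2.INTER_CUBIC))
cv2.imwrite('pics/c2.png',cv2.resize(b,None,fx=3,fy=3,interpolation=cv2.INTER_CUBIC))
for tag in ['d1','s1']:
    f=np.load(f'pics/{tag}.npz');im=f['im'].astype(int);r,g,bl=im[...,0],im[...,1],im[...,2]
    for nm,m in [('green',(g>1.6*r)&(g>1.6*bl)&(g>80)),('blue',(bl>1.8*r)&(bl>1.3*g)&(bl>80)),('red',(r>2.5*g)&(r>120))]:
        n,l,s,c=cv2.connectedComponentsWithStats(m.astype(np.uint8))
        for i in range(1,n):
            if s[i,4]>25: print(tag,nm,s[i],c[i].round(1),px(tag,*c[i]).round(3))
"
```

```text
d1 green [345 139  17  17 226] [353.  146.7] [ 0.517 -0.279  0.19 ]
d1 blue [ 252  190   79   54 1812] [295.9 220.5] [ 0.582 -0.035  0.121]
d1 red [283 191  24  17 317] [294.4 198.9] [ 0.596 -0.06   0.165]
d1 red [345 341   9   9  61] [348.8 344.8] [0.379 0.175 0.016]
s1 green [175 135  21  17 204] [185.5 142.9] [ 0.519 -0.279  0.19 ]
s1 blue [ 213  184   79   68 1689] [254.  222.9] [0.768 0.02  0.343]
s1 red [ 13 148  26  16 121] [ 25.8 155.5] [ 0.618 -0.756  0.038]
s1 red [247 193  17  14 167] [254.9 199.6] [ 0.594 -0.06   0.165]
s1 red [530 376   6  10  31] [532.3 380.4] [0.698 0.635 0.013]
```

View pics/c1.png

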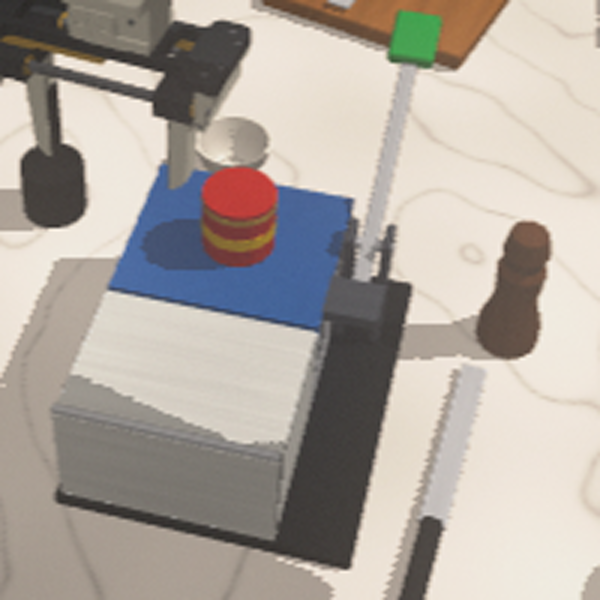

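View pics/c2.png

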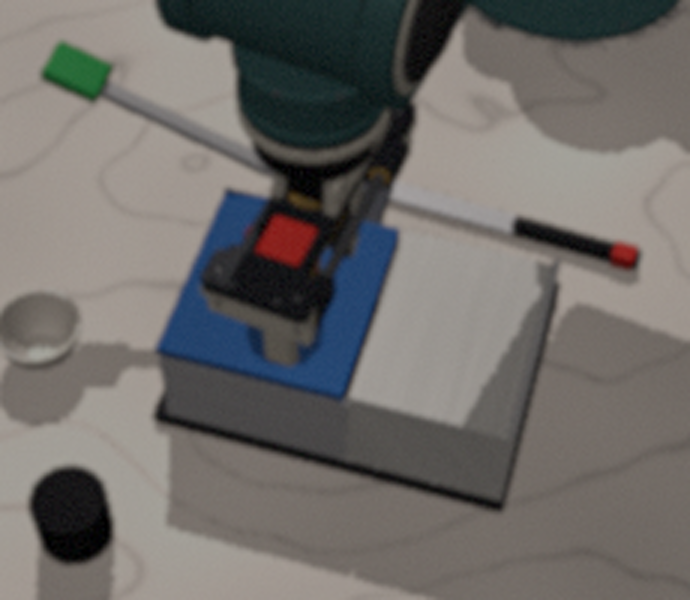

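```bash
cat >> h.py <<'E'
def fit(A,B):
    ca,cb=A.mean(0),B.mean(0); U,S,V=np.linalg.svd((A-ca).T@(B-cb)); R=V.T@U.T
    return R,cb-R@ca
E
python3 -c "
from h import *
A=np.array([[-85,-74],[-85,79],[85,79],[85,-74],[-85,-74],[-85,79],[85,79],[85,-74]])/1e3
B=np.array([px('d1',u,v,.11)[:2] for u,v in [(332,201.7),(321.7,244.3),(251,231.3),(269,190.7)]]+[px('s1',u,v,.11)[:2] for u,v in [(236,183.3),(292.7,197.3),(274.3,252),(213.7,236.7)]])
R,t=fit(A,B);print(B.round(3).tolist());print('res',((A@R.T+t-B)*1e3).round(1).tolist())
print('yaw',np.degrees(np.arctan2(R[1,0],R[0,0])),t)
th=np.radians(20);
for n,p in dict(pad=[-.107,-.02-.2*np.cos(th)],piv=[-.107,-.02],deck=[0,.145],hinge=[0,.08]).items(): print(n,(R@p+t).round(4))
for tag in ['d1','s1']:
    f=np.load(f'pics/{tag}.npz');im=f['im'].astype(int);r,g=im[...,0],im[...,1];d=f['d']
    ys,xs=np.where((r>2.5*g)&(r>100))
    P=np.array([px(tag,x,y) for x,y in zip(xs,ys)]); k=(abs(P[:,2]-.165)<.004)&(abs(P[:,0]-.6)<.06)&(abs(P[:,1]+.06)<.06)
    Q=P[k][:,:2].astype(np.float32);c,rad=cv2.minEnclosingCircle(Q);print('tin',c,rad,'bin',R.T@(np.array(c)-t))
for u,v in [(387,252),(292,183)]: 
  q=px('d1',u,v,0);print('mill/ram',q,R.T@(q[:2]-t))
"
```

```text
[[0.524, -0.142], [0.503, 0.005], [0.672, 0.028], [0.688, -0.121], [0.527, -0.143], [0.512, 0.004], [0.676, 0.024], [0.693, -0.121]]
res [[0.3, -2.6], [2.3, 2.2], [2.6, 0.2], [5.0, -2.5], [-2.6, -1.6], [-6.3, 2.8], [-1.5, 4.0], [0.1, -2.5]]
yaw 7.167838887920339 [ 0.59965758 -0.0607915 ]
pad [ 0.5194 -0.2805]
piv [ 0.496 -0.094]
deck [0.5816 0.0831]
hinge [0.5897 0.0186]
tin (0.59605872631073, -0.06084563955664635) 0.028816545382142067 bin [-0.00357748  0.00039534]
tin (0.5941510796546936, -0.05990689992904663) 0.022535791620612144 bin [-0.00535309  0.00156477]
mill/ram [ 3.61714243e-01 -1.29024640e-01 -4.67160577e-17] [-0.24459767 -0.03801019]
mill/ram [ 6.87557800e-01 -2.92523976e-01 -6.04364616e-17] [ 0.05829854 -0.24088933]
```

Emit:
drive_tool(
  fingers=[0.25, 0.25, 0.25, 0.25, 0.25, 0.25],
  travel=[
    [-1.8, -2.8, 0],
    [-1.8, -2.8, 0],
    [-1.8, -2.8, 0],
    [-1.9, -2.9, 0],
    [0, 0, 0],
    [0, 0, 0],
  ],
  roll=[1.8, 1.8, 1.8, 1.8, 0, 0],
)

```text
clock: 0.85
tool_pos: [0.6022, -0.1128, 0.2185]
ee_rot: [-0.0, 0.662, 0.75, 0.0]
contact_force: [-0.1, 0.2, -0.8]
gripper_width: 0.0381
finger_force: 0.0
```

```bash
python3 -c "
from h import *
grab('wrist','w1');grab('side','d2')
s=ctrl.get_state();print(s['tool_pos'],s['gripper_width'])
a=cv2.imread('pics/d2.png')[115:315,215:415]
cv2.imwrite('pics/c3.png',np.hstack([cv2.resize(a,(400,400)),cv2.resize(cv2.imread('pics/w1.png'),(400,400))]))"
```

```text
[ 0.60232507 -0.11234899  0.21843662] 0.03538356884529571
```

View pics/c3.png

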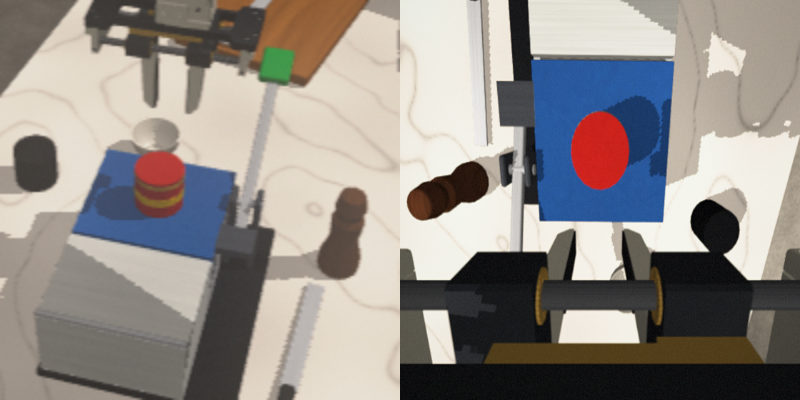

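Emit:
drive_tool(
  fingers=[0.25, 0.25, 0.25, 0.25, 0.25, 0.25],
  travel=[
    [0, 0, -2.5],
    [0, 0, -2.5],
    [0, 0, -2],
    [0, 0, -1.5],
    [0, 0, -1],
    [0, 0, 0],
  ],
  roll=[0, 0, 0, 0, 0, 0],
)

```text
clock: 1.7
tool_pos: [0.6019, -0.1129, 0.1232]
ee_rot: [-0.0, 0.661, 0.75, -0.0]
contact_force: [0.2, 0.0, 0.1]
gripper_width: 0.0351
finger_force: 0.0
```

Emit:
drive_tool(
  fingers=[0.25, 0.25, 0.25, 0.25, 0.25, 0.25, 0.25, 0.25, 0.25, 0.25, 0.25, 0.25],
  travel=[
    [-0.1, 0.8, 0],
    [-0.1, 0.8, 0],
    [-0.1, 0.6, 0],
    [-0.1, 0.6, 0],
    [-0.1, 0.8, 0],
    [-0.1, 0.8, 0],
    [-0.1, 0.8, 0],
    [-0.1, 0.8, 0],
    [-0.1, 0.8, 0],
    [-0.1, 0.8, 0],
    [-0.1, 0.6, 0],
    [0, 0, 0],
  ],
  roll=[0, 0, 0, 0, 0, 0, 0, 0, 0, 0, 0, 0],
)

```text
clock: 3.2
tool_pos: [0.5908, -0.0304, 0.1234]
ee_rot: [-0.0, 0.661, 0.75, 0.0]
contact_force: [-0.7, -0.1, 0.3]
gripper_width: 0.035
finger_force: 0.0
```

```bash
python3 -c "
from h import *
grab('side','d3');grab('wrist','w3')
s=ctrl.get_state();print(s['tool_pos'],s['gripper_width'])
a=cv2.imread('pics/d3.png')[115:315,215:415]
cv2.imwrite('pics/c4.png',np.hstack([cv2.resize(a,(400,400)),cv2.resize(cv2.imread('pics/w3.png'),(400,400))]))"
```

```text
[ 0.59080826 -0.03079499  0.12331058] 0.03475996968567544
```

View pics/c4.png

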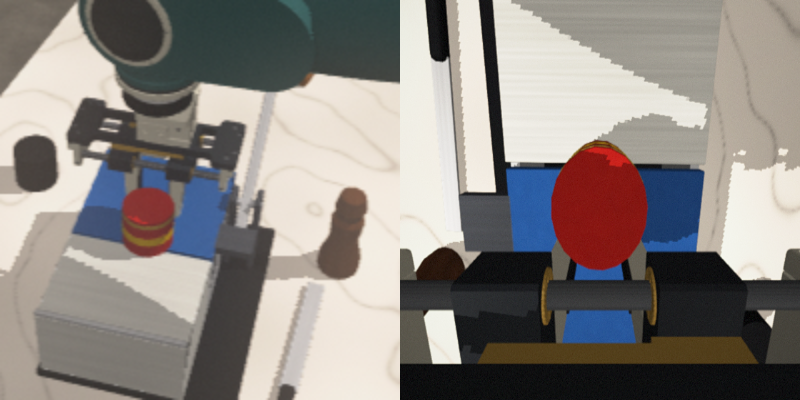

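The tin (crop ~147,220) is upright, nested between the fingers and nearing the hinge; I continue the push about 82 mm.

Emit:
drive_tool(
  fingers=[0.25, 0.25, 0.25, 0.25, 0.25, 0.25, 0.25, 0.25, 0.25, 0.25, 0.25, 0.25, 0.25],
  travel=[
    [-0.1, 0.6, 0],
    [-0.1, 0.8, 0],
    [-0.1, 0.8, 0],
    [-0.1, 0.8, 0],
    [-0.1, 0.8, 0],
    [-0.1, 0.8, 0],
    [-0.1, 0.8, 0],
    [-0.1, 0.8, 0],
    [-0.1, 0.8, 0],
    [-0.1, 0.6, 0],
    [0, 0.3, 0],
    [0, 0.2, 0],
    [0, 0, 0],
  ],
  roll=[0, 0, 0, 0, 0, 0, 0, 0, 0, 0, 0, 0, 0],
)

```text
clock: 4.92
tool_pos: [0.581, 0.05, 0.1236]
ee_rot: [-0.0, 0.661, 0.75, 0.0]
contact_force: [0.2, -0.3, -1.2]
gripper_width: 0.0347
finger_force: 0.0
```

Emit:
drive_tool(
  fingers=[0.25, 0.25, 0.25, 0.25, 0.25, 0.25, 0.25, 0.25],
  travel=[
    [0.1, -0.6, 0],
    [0.2, -1.4, 0],
    [0.2, -2, 0],
    [0, 0, 2],
    [0, 0, 4],
    [0, 0, 5],
    [0, 0, 3],
    [0, 0, 0],
  ],
  roll=[0, 0, 0, 0, 0, 0, 0, 0],
)

```text
clock: 5.92
tool_pos: [0.5867, 0.0098, 0.2676]
ee_rot: [0.002, 0.661, 0.75, 0.002]
contact_force: [0.3, 0.2, 0.3]
gripper_width: 0.0352
finger_force: 0.0
```

```bash
python3 -c "
from h import *
grab('side','d4');grab('wrist','w4');grab('scene','s4')
s=ctrl.get_state();print(s['tool_pos'],s['gripper_width'])
a=cv2.imread('pics/d4.png')[115:315,215:415]
cv2.imwrite('pics/c5.png',np.hstack([cv2.resize(a,(400,400)),cv2.resize(cv2.imread('pics/s4.png')[100:300,170:370],(400,400))]))
t=np.array([.5997,-.0608]);R=np.array([[.9922,-.1248],[.1248,.9922]])
for tag in ['d4','w4','s4']:
    f=np.load(f'pics/{tag}.npz');im=f['im'].astype(int);r,g=im[...,0],im[...,1]
    ys,xs=np.where((r>2.5*g)&(r>60))
    P=np.array([px(tag,x,y) for x,y in zip(xs,ys)]); k=(abs(P[:,2]-.165)<.004)&(abs(P[:,0]-.58)<.08)&(abs(P[:,1]-.07)<.08)
    if k.sum()>9: c,rad=cv2.minEnclosingCircle(P[k][:,:2].astype(np.float32));print(tag,c,rad,'bin',R.T@(np.array(c)-t))
for tag in ['d4','s4']:
    f=np.load(f'pics/{tag}.npz');im=f['im'].astype(int);r,g,bl=im[...,0],im[...,1],im[...,2]
    ys,xs=np.where((g>1.6*r)&(g>1.6*bl)&(g>80))
    print(tag,'pad',np.median([px(tag,x,y) for x,y in zip(xs,ys)],0),px(tag,xs.mean(),ys.mean(),.192))
"
```

```text
[0.58577058 0.00985027 0.26307116] 0.034630430751085704
d4 (0.5760729312896729, 0.08238348364830017) 0.029276970773935318 bin [-0.00557348  0.14501531]
w4 (0.5781459212303162, 0.08055689930915833) 0.029335394501686096 bin [-0.00374462  0.14294426]
s4 (0.5793583989143372, 0.08207307010889053) 0.028265774250030518 bin [-0.00235238  0.14429729]
d4 pad [ 0.51649598 -0.27683561  0.19075729] [ 0.51584754 -0.27496454  0.192     ]
s4 pad [ 0.52017672 -0.27967592  0.19155614] [ 0.52029382 -0.27905569  0.192     ]
```

View pics/c5.png

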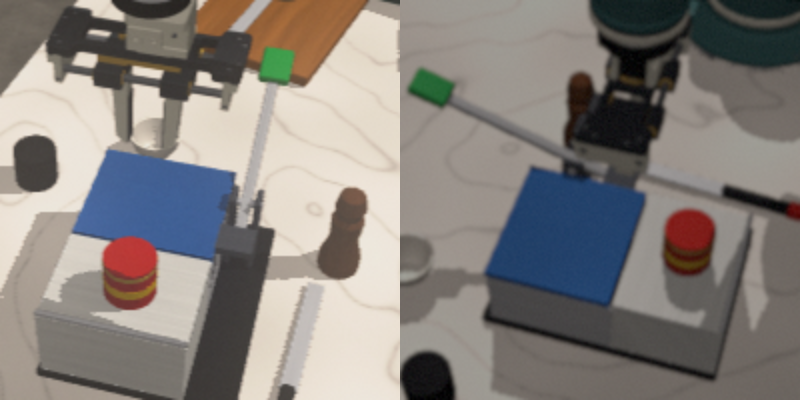

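The tin stands upright at bin y ≈ 144 mm (deck spans 82–206), wholly on the deck. Next, the pad.

Emit:
drive_tool(
  fingers=[1, 1, 1, 1, 1, 1, 1, 1, 1, 1],
  travel=[
    [-1.1, -4.5, 0],
    [-1.1, -4.8, 0],
    [-1.1, -4.8, 0],
    [-1.1, -4.8, 0],
    [-1.1, -4.8, 0],
    [-1.2, -4.9, 0],
    [0, 0, -2],
    [0, 0, -2],
    [0, 0, 0],
    [0, 0, 0],
  ],
  roll=[0, 0, 0, 0, 0, 0, 0, 0, 0, 0],
  squeeze=10,
)

```text
clock: 7.32
tool_pos: [0.5193, -0.2752, 0.224]
ee_rot: [0.0, 0.661, 0.751, 0.0]
contact_force: [0.2, 0.8, -0.1]
gripper_width: 0.0008
finger_force: 0.0
```

```bash
python3 -c "
from h import *
grab('side','d5');grab('wrist','w5');grab('scene','s5')
a=cv2.imread('pics/d5.png')[85:235,275:425]
cv2.imwrite('pics/c6.png',np.hstack([cv2.resize(a,(400,400)),cv2.resize(cv2.imread('pics/w5.png'),(400,400))]))
"
```

```text
(no output)
```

View pics/c6.png

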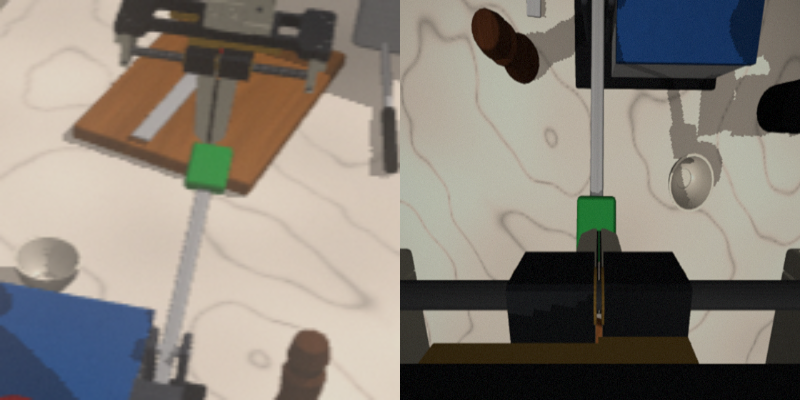

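Emit:
drive_tool(
  fingers=[1, 1, 1, 1, 1, 1, 1, 1, 1, 1, 1, 1, 1, 1, 1],
  travel=[
    [0, -0.2, -1.5],
    [0, 0, -0.9],
    [0, -0.3, -1],
    [0.1, -0.3, -1],
    [0, -0.3, -1],
    [0, -0.3, -1],
    [0, -0.1, -0.9],
    [0.1, -0.1, -0.9],
    [0, -0.1, -0.9],
    [0, -0.1, -0.9],
    [0, 0, -0.9],
    [0, 0, -0.9],
    [0, 0, -0.9],
    [0, 0, -0.7],
    [0, 0, 0],
  ],
  roll=[0, 0, 0, 0, 0, 0, 0, 0, 0, 0, 0, 0, 0, 0, 0],
)

```text
clock: 9.35
tool_pos: [0.5209, -0.2941, 0.0891]
ee_rot: [-0.0, 0.661, 0.75, 0.0]
contact_force: [-0.2, 0.1, 1.4]
gripper_width: 0.0004
finger_force: 0.9
```

```bash
python3 -c "
from h import *
s=ctrl.get_state();print(s['contact_force'],s['tool_pos'])
grab('side','d6');grab('scene','s6')
print(ctrl.get_state()['contact_force'])
a=cv2.imread('pics/d6.png')[115:315,235:435]
cv2.imwrite('pics/c7.png',np.hstack([cv2.resize(a,(400,400)),cv2.resize(cv2.imread('pics/s6.png')[100:300,160:360],(400,400))]))
"
```

```text
[-0.21441967  0.12497228  1.43861597] [ 0.5209013  -0.29407368  0.08909425]
[0.14739212 0.25906565 0.55383506]
```

View pics/c7.png

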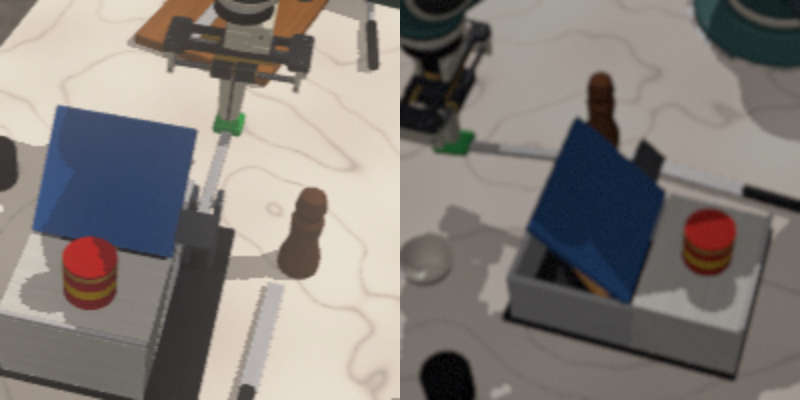

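The flap is swinging up with the tips on the pad, and the tin hasn't moved. I keep pressing down to the stop.

Emit:
drive_tool(
  fingers=[1, 1, 1, 1, 1, 1],
  travel=[
    [0, 0.1, -0.5],
    [0, 0.1, -0.5],
    [0, 0.1, -0.5],
    [0, 0.1, -0.4],
    [0, 0, -0.2],
    [0, 0, 0],
  ],
  roll=[0, 0, 0, 0, 0, 0],
)

```text
clock: 10.2
tool_pos: [0.5209, -0.29, 0.0685]
ee_rot: [-0.0, 0.661, 0.75, -0.0]
contact_force: [-1.6, -2.6, 3.0]
gripper_width: 0.0007
finger_force: 1.4
```

Emit:
drive_tool(
  fingers=[1, 1, 1],
  travel=[
    [0, 0, -0.1],
    [0, 0, -0.1],
    [0, 0, 0],
  ],
  roll=[0, 0, 0],
)

```text
clock: 10.58
tool_pos: [0.521, -0.2899, 0.0669]
ee_rot: [-0.0, 0.661, 0.75, 0.0]
contact_force: [-3.7, 0.8, 7.2]
gripper_width: 0.0003
finger_force: 3.3
```

Emit:
drive_tool(
  fingers=[1, 1, 1],
  travel=[
    [0, 0, -0.1],
    [0, 0, -0.1],
    [0, 0, 0],
  ],
  roll=[0, 0, 0],
)

```text
clock: 10.95
tool_pos: [0.5212, -0.2899, 0.0664]
ee_rot: [0.0, 0.661, 0.75, 0.0]
contact_force: [-10.6, 4.3, 20.4]
gripper_width: 0.0001
finger_force: 9.5
```

Emit:
drive_tool(
  fingers=[1, 1, 1, 1],
  travel=[
    [0, 0, 0],
    [0, 0, 0],
    [0, 0, 0],
    [0, 0, 0],
  ],
  roll=[0, 0, 0, 0],
)

```text
clock: 11.45
tool_pos: [0.5212, -0.2899, 0.0664]
ee_rot: [0.0, 0.661, 0.75, 0.0]
contact_force: [-10.5, 4.1, 21.8]
gripper_width: 0.0003
finger_force: 9.5
```

```bash
python3 -c "
from h import *
grab('side','d7');grab('scene','s7');grab('wrist','w7')
s=ctrl.get_state();print(s['contact_force'],s['tool_pos'])
t=np.array([.5997,-.0608]);R=np.array([[.9922,-.1248],[.1248,.9922]])
for tag in ['d7','s7']:
    f=np.load(f'pics/{tag}.npz');im=f['im'].astype(int);r,g,bl=im[...,0],im[...,1],im[...,2]
    m=((bl>1.8*r)&(bl>1.3*g)&(bl>50)).astype(np.uint8);ys,xs=np.where(cv2.erode(m,np.ones((5,5))))
    P=np.array([px(tag,x,y) for x,y in zip(xs,ys)]);P=P[(P[:,2]<.3)&(P[:,2]>.1)]
    yb=((P[:,:2]-t)@R)[:,1];k=np.polyfit(yb,P[:,2],1);print(tag,'flap rad',np.arctan(-k[0]),len(P))
    ys,xs=np.where((g>1.6*r)&(g>1.6*bl)&(g>60));print('pad',np.median([px(tag,x,y) for x,y in zip(xs,ys)],0))
a=cv2.imread('pics/d7.png')[115:315,235:435]
cv2.imwrite('pics/c8.png',np.hstack([cv2.resize(a,(400,400)),cv2.resize(cv2.imread('pics/w7.png'),(400,400))]))
"
```

```text
[-9.43677949  3.96812529 22.14340057] [ 0.52118802 -0.28991226  0.06638693]
d7 flap rad 0.8169252845475106 2414
pad [ 0.51065592 -0.26954647  0.06852713]
s7 flap rad 0.8233056642676165 2713
pad [ 0.52847642 -0.27472875  0.06868179]
  return _methods._mean(a, axis=axis, dtype=dtype,
  ret = ret.dtype.type(ret / rcount)
```

View pics/c8.png

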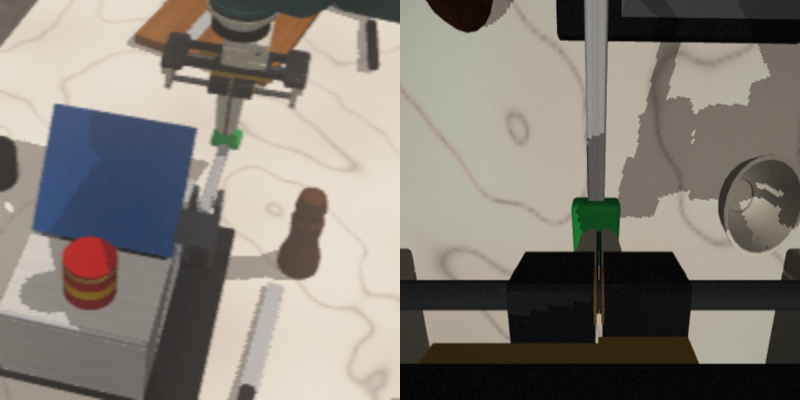

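The flap measures 0.82 rad, so the lever is at its stop. The hold is a steady 22 N, and the tin is upright on the deck.

```bash
python3 -c "
from cell import ctrl
print(ctrl.finish_job())"
```

```text
the job is handed in; nothing more can be done
None
```

The job is handed in: the tin stands upright, wholly on the deck (bin y about 144 mm), and the fingertips hold the lever at its stop with about 22 N, keeping the flap open at about 0.82 rad; the mill, ramekin and knife were left alone.

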